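# Make up the car-wrap and the banner fitter's kits

## Robot

A 6-joint arm with a two-finger parallel gripper is mounted at the origin on a cart in front of the work surface, level with it; the furniture and walls round the work are solid. World frame = base frame: x ahead of the robot, y to its left, z up, the work surface at z = 0. Lengths are in m, angles in degrees, forces in N, time in s.
With the tool pointing down it reaches from about 0.3 to 0.75 m from the base axis. Payload 8.5 kg.
Tool frame: the origin (TCP) lies at the very end of the fingers, on their centre line; the grasp point (between the pads) lies 19 mm behind it; z points along the fingers, y is the line along which they close (so a half turn about z gives the same grasp; the last joint's range is limited). The gripper opens to 85 mm and grips with 20 to 120 N. Pads are 22 mm wide; open, the fingers measure 114 mm over their backs; the gripper's body (76 mm by 85 mm) begins 54 mm behind the grasp point. The pads swing forward as they close: fully open they stand 13 mm farther back than shut.
Start: joints at [53.44, 21.807, 74.336, -0, 83.858, -12.336], TCP at [0.226, 0.502, 0.231] pointing down, gripper open.
Joint ranges: [-178.18, 178.18], [-50.72, 133.34], [12.68, 142.11], [-81.47, 261.47], [9.98, 163.14], [-165.26, 165.26]. Speed limits (degrees/s): [136.94, 136.94, 180, 180, 180, 180].

## Interface

Orientations are given as a 3x3 rotation matrix whose columns are the frame's x, y, z axes.
In Python, from rig import observe, cams, ticket gives the robot as it stands.
- The arm moves only by the tool move_arm, never from a script. Its arguments are lists of equal length, an entry for each row: "jaw": the finger opening in cm, from 0 to 8.54; "dp": the shift along the tool's x, y, z in cm, a list of three; "turn": the turn, a rotation vector about the tool's x, y, z in rad, a list of three. In form: {"jaw": [jaw, ...], "dp": [[tx, ty, tz], ...], "turn": [[wx, wy, wz], ...]}. A call has 1 to 12 rows; each row shifts and turns the commanded pose from where the row before left it, along the tool's axes as they then stand; what a row does not reach is not made up. A row lasts 1/12 s, in which the tool goes at most 41.7 mm and 7.16 degrees, less where a joint would pass 70% of its speed; a pose out of reach is approached as far as the arm can. A call is refused whole if a number of a shift passes 4.17 or a number of a turn 0.125, either way. A call with a gripper value outside its range is refused whole. The fingers move at their own pace and stop on an object; "force" is the grip in N (left out, the last holds). Time passes only in rows, so rows that do not move let the fingers close. It gives the time, the measured TCP pose, the force, the opening and the grip force at its end, in the units of the state.
- observe(): the state, without advancing time (a new reading comes with each control period).
- cams.get_image(name): name is "side" or "top"; returns (picture, depth): 420x560x3 uint8, red, green, blue; 420x560 float32, m along the optical axis (not along the pixel's ray), 0 where there is no reading.
- cams.calibration(name): a dict with "vertical_fov" (degrees; the focal length in pixels is half the picture's height over the tangent of half this angle, whatever the lens; pixels are square), "cx", "cy" (the principal point, pixels), "k1" (the pictures are not rectified: a ray, as slopes to the right and down, at radius r is drawn at 1 + k1 r^2 times it, then the intrinsics apply), "view" (4x4, takes a point from world to camera coordinates). Camera axes: x right, y up, looking along -z (the intrinsics and any distortion apply to the point x, -y, -z); pixel columns grow to the right and rows downward; lengths in m; the calibration is good to about 2 mm. A picture is of the moment at which its call begins. calibration takes no time and is no camera call.
- ticket.close_job(): hands the job in; it is judged then, once.
Trained networks look in the newest picture that a camera, given by its name, has taken for a name from the list of things; names that differ only in an ending like _2 or _b are one class to them, and where a whole thing is asked for, a point or a joint stands for the part that bears it (a point fixed in the world has none). Each returns a list of dicts, best first, with "p" (0 to 1); they miss things now and then, are a little off and sometimes report something else, mostly with a low value. They report only what shows in the picture. A call takes as long as a camera call. They do not tell look-alikes from the thing itself.
- cams.spot_in(camera, query): "box" ([centre column, centre row, width, height] as shares, 0 to 1, of the picture: columns of its width, rows of its height, round what is visible of it).
- cams.outline_of(camera, query): "mask" (420x560 bool, what is visible of it) and "box" ([centre column, centre row, width, height] as shares, 0 to 1, of the picture: columns of its width, rows of its height, round what is visible of it).
- cams.mark_of(camera, query): "location" ([column, row] as shares, 0 to 1, of the picture: columns of its width, rows of its height: a listed point, or the origin of a listed thing).
The state is a dict: "time_s": time; "q": joint angles; "qvel": joint speeds; "joint_efforts": joint torques, N m; "position": TCP position; "tool_rot": TCP orientation; "ft_force": force on the tool from outside, world axes, zero at the start; "wrist_torque": the same for the moment, N m; "grip_width": finger opening in m; "gripper_force": force on a finger pad.
Only numpy, scipy, OpenCV 4.12 (cv2) and the standard library are available. Lean on these libraries where they do the work, as an engineer would, in place of code of your own. Each camera call takes 0.05 s, during which the arm holds its last target. There are 200 camera calls.

## Task

Make up the two fitters' kits from the stock on the table: the small cutter, the case of spare blades and the domed magnet go into the car-wrap tray (three cut-outs), the side cutters (the smaller pliers) and the tape measure into the banner tray (two cut-outs). Lay each one flat on the floor of the foam cut-out made for it, and leave the rest of the stock where it lies.

Things in the scene. Friction and masses are not known exactly. Their poses are not given: they have to be found in the camera images.
- wrap_tray: Car-wrap tray, fixed: 180 x 228 mm, rim 19, foam top 16, cut-out floors 8 mm above origin (underside centre); x away from robot, y left. THREE cut-outs, centre (x,y) mm: cutter slot 36x161 at (-38,0); blade case 44x99 at (32,48.5); magnet round 58 at (32,-61.5). 22 mm long finger notches, floor deep, on x sides: of slot at y -22 to 22, of blade case at y 30 to 72
- banner_tray: Banner tray, fixed; size, heights and frame as wrap_tray. TWO cut-outs, centre (x,y) mm: side cutters at (0,-48.5), 150 long in x, 61 wide for the handles, but 36 wide from x=34 on for the jaws, so jaws point to +x; tape measure 77 (x) x 90 (y) at (0,57). 22 mm long finger notches, floor deep, on both y sides of the handles at x -39 to 9
- small_cutter: Small slim snap-off cutter, red with a dark slide, 22 (x) x 147 (y) x 14 mm, lying flat, 60 g; its body runs from y -74 to 46 mm (the thin blade lies beyond, at +y). Origin: centre of the underside of the whole length, z up; grasp across its 22 mm width near the origin
- blade_case: Flat oblong case of spare blades, 30 (x) x 85 (y) x 14 mm, 45 g, lying flat. Origin: centre of its underside, z up; grasp across its 30 mm width
- magnet: Domed round holding magnet, 44 mm across, 36 mm high, 100 g. Origin: centre of its underside, z up; grasp it round the body
- side_cutters: Side cutters: the smaller of the two pliers, 136 (x) x 47 (y) x 13 mm, 130 g, lying flat. Origin: centre of the underside of the bounding box; x runs from the handle ends (-68 mm) to the jaws (+68 mm), z up; grasp across both handles, 47 mm, at x about -15 mm
- tape_measure: Pocket tape measure lying on its side, 63 (x) x 76 (y) x 37 mm, 200 g, body from y -28 to 38 mm (the hook sticks out at -y). Origin: centre of the underside of the bounding box, z up; grasp across its 63 mm width (x) at y about 5 mm
- tape_roll: Stock that stays where it lies. Small dark roll of tape lying flat, 62 mm across, 19 mm high. Origin: centre of its underside
- lighter: Stock that stays where it lies. Gas lighter lying flat, 22 (x) x 72 (y) x 14 mm. Origin: centre of its underside
- big_pliers: Stock that stays where it lies. The larger pliers, 172 (x) x 59 (y) x 16 mm, lying flat. Origin: centre of its underside, jaws to +x
Things that resemble listed ones, but are neither listed nor needed, are in the scene too. Leave any yellow look-alike of the magnet alone.

How it is judged (in metres and radians):
At the end, for the whole second after the job is handed in: Each of the five lies in its own cut-out: origin within 12 mm of the cut-out's centre in x and y, underside under 3.5 mm above its floor, tilt under 0.1 rad, all but the magnet aligned within 0.2 rad (tape measure 0.3), released, at rest; roll, lighter, larger pliers within 20 mm of their starts (x of small_cutter in the frame of wrap_tray between -0.05 and -0.026 m and y of small_cutter in the frame of wrap_tray between -0.012 and 0.012 m and z of each of small_cutter, blade_case, magnet in the frame of wrap_tray below 0.0115 m and angle between each of small_cutter, blade_case, magnet, side_cutters, tape_measure's own z axis and vertical below 0.1 rad and linear speed of each of small_cutter, blade_case, magnet, side_cutters, tape_measure below 0.01 m/s and angle between the y axis of each of small_cutter, blade_case and the y axis of wrap_tray, either way round below 0.2 rad and x of blade_case in the frame of wrap_tray between 0.02 and 0.044 m and y of blade_case in the frame of wrap_tray between 0.0365 and 0.0605 m and x of magnet in the frame of wrap_tray between 0.02 and 0.044 m and y of magnet in the frame of wrap_tray between -0.0735 and -0.0495 m and x of side_cutters in the frame of banner_tray between -0.012 and 0.012 m and y of side_cutters in the frame of banner_tray between -0.0605 and -0.0365 m and z of each of side_cutters, tape_measure in the frame of banner_tray below 0.0115 m and angle between the x axis of side_cutters and the x axis of banner_tray, either way round below 0.2 rad and x of tape_measure in the frame of banner_tray between -0.012 and 0.012 m and y of tape_measure in the frame of banner_tray between 0.045 and 0.069 m and angle between the y axis of tape_measure and the y axis of banner_tray, either way round below 0.3 rad and distance of each of tape_roll, lighter, big_pliers from where it was at the start of the episode below 0.02 m); the robot touches nothing.
It fails at once if the roll of tape is pushed more than 20 mm out of its place (distance of tape_roll from where it was at the start of the episode above 0.02 m).
It fails at once if the lighter is pushed more than 20 mm out of its place (distance of lighter from where it was at the start of the episode above 0.02 m).
It fails at once if the larger pair of pliers is pushed more than 20 mm out of its place (distance of big_pliers from where it was at the start of the episode above 0.02 m).
It also fails if it takes over 112 s, if anything falls off the work surface, if the arm or the gripper's body presses on something with over 40 N, if the wrist force passes 120 N, or if a joint passes its speed limit or range.

## Working session

There is one attempt and no reset: what is moved stays moved. The work goes in short steps, Python scripts to look and compute and a tool call to move; the robot and the scene stay as the last step left them, time stands still between calls to the robot, and variables do not carry over. Pictures are saved under pics/ and viewed, at most 14 in all, crops included, and the job is handed in when it is done.

Besides the shell and the picture viewer there is one more tool, called after "Request:" as name(argument=value, ...) on one line, values as JSON. move_arm: Moves the arm, as the interface text tells. Its arguments: {"type":"object","properties":{"jaw":{"type":"array","items":{"type":"number"}},"dp":{"type":"array","items":{"type":"array","items":{"type":"number"}}},"turn":{"type":"array","items":{"type":"array","items":{"type":"number"}}},"force":{"type":"number"}},"required":["jaw","dp","turn"]}

```bash
mkdir -p pics; ls; cat > h.py <<'E'
import numpy as np, cv2
from rig import observe, cams, ticket
def K(n):
    c=cams.calibration(n); f=210/np.tan(np.radians(c['vertical_fov'])/2)
    return c,f
def ray(n,u,v):
    c,f=K(n); d=np.array([(u-c['cx'])/f,(v-c['cy'])/f]); s=d.copy()
    for _ in range(20): s=d/(1+c['k1']*(s@s))
    V=np.array(c['view']); R=V[:3,:3]; t=V[:3,3]
    return -R.T@t, R.T@np.array([s[0],-s[1],-1.])
def at(n,u,v,z):
    o,d=ray(n,u,v); return o+d*(z-o[2])/d[2]
def dep(n,u,v,D):
    o,d=ray(n,u,v); return o+d*D
def cloud(n,D):
    c,f=K(n); vv,uu=np.mgrid[0:420,0:560]; dx=(uu-c['cx'])/f; dy=(vv-c['cy'])/f
    sx,sy=dx.copy(),dy.copy()
    for _ in range(20):
        r=1+c['k1']*(sx**2+sy**2); sx,sy=dx/r,dy/r
    V=np.array(c['view']); P=np.stack([sx*D,-sy*D,-D],-1)
    return (P-V[:3,3])@V[:3,:3]
E
python3 - <<'E'
from h import *
for n in('side','top'):
    im,D=cams.get_image(n); np.savez(f'{n}0.npz',im=im,D=D)
    c=cams.calibration(n); print(n,c['vertical_fov'],c['k1'],ray(n,280,210))
    cv2.imwrite(f'pics/{n}0.png',cv2.resize(im[:,:,::-1],(800,600),interpolation=cv2.INTER_CUBIC))
for t in ['wrap_tray','banner_tray','small_cutter','blade_case','magnet','side_cutters','tape_measure','tape_roll','lighter','big_pliers']:
    for r in cams.outline_of('top',t)[:3]:
        m=r['mask'];P=cloud('top',D)[m]; ok=D[m]>0; P=P[ok]
        if len(P)<5: continue
        zt=np.percentile(P[:,2],80); Q=P[:,:2].astype(np.float32); (cx,cy),(w,h),a=cv2.minAreaRect(Q)
        print(t,round(r['p'],2),'px',(np.array(r['box'][:2])*[560,420]).round(),'c',round(cx,4),round(cy,4),'wh',round(w,3),round(h,3),round(a,1),'z',zt.round(4),'mean',Q.mean(0).round(4))
E
```

```text
pics
side 53.86243309720066 -0.10847445361413241 (array([ 0.01629324, -0.86003247,  0.7607807 ]), array([ 0.40276277,  0.66879815, -0.62494877]))
top 48.47010595132739 -0.13411922455927078 (array([ 0.24848409, -0.05445766,  1.21316497]), array([ 0.21209078,  0.01367013, -0.97718948]))
wrap_tray 0.71 px [205. 172.] c 0.6162 0.1695 wh 0.185 0.251 4.7 z 0.0166 mean [0.6155 0.1689]
banner_tray 0.89 px [328. 171.] c 0.621 -0.1618 wh 0.258 0.194 85.7 z 0.0169 mean [ 0.616  -0.1611]
small_cutter 0.56 px [144. 247.] c 0.4059 0.3194 wh 0.033 0.148 0.9 z 0.0148 mean [0.4047 0.3141]
blade_case 0.95 px [202. 236.] c 0.4401 0.169 wh 0.088 0.035 78.0 z 0.0144 mean [0.438  0.1672]
blade_case 0.29 px [143. 246.] c 0.4056 0.3214 wh 0.152 0.024 88.7 z 0.0151 mean [0.4045 0.3135]
magnet 0.66 px [308. 278.] c 0.3325 -0.1101 wh 0.04 0.041 2.3 z 0.0323 mean [ 0.3322 -0.1096]
magnet 0.63 px [352. 276.] c 0.3392 -0.2234 wh 0.043 0.037 0.3 z 0.0333 mean [ 0.3378 -0.2222]
magnet 0.46 px [329. 241.] c 0.4319 -0.1633 wh 0.039 0.038 26.1 z 0.0334 mean [ 0.4306 -0.1633]
side_cutters 0.89 px [383. 255.] c 0.3998 -0.3057 wh 0.131 0.044 13.2 z 0.013 mean [ 0.3919 -0.306 ]
tape_measure 0.81 px [243. 242.] c 0.427 0.0546 wh 0.077 0.062 76.6 z 0.0376 mean [0.4246 0.0559]
lighter 0.52 px [426. 233.] c 0.4573 -0.428 wh 0.071 0.024 80.0 z 0.0128 mean [ 0.4562 -0.427 ]
big_pliers 0.57 px [423. 179.] c 0.6083 -0.4254 wh 0.062 0.168 83.9 z 0.0157 mean [ 0.6045 -0.4219]
```

View pics/top0.png

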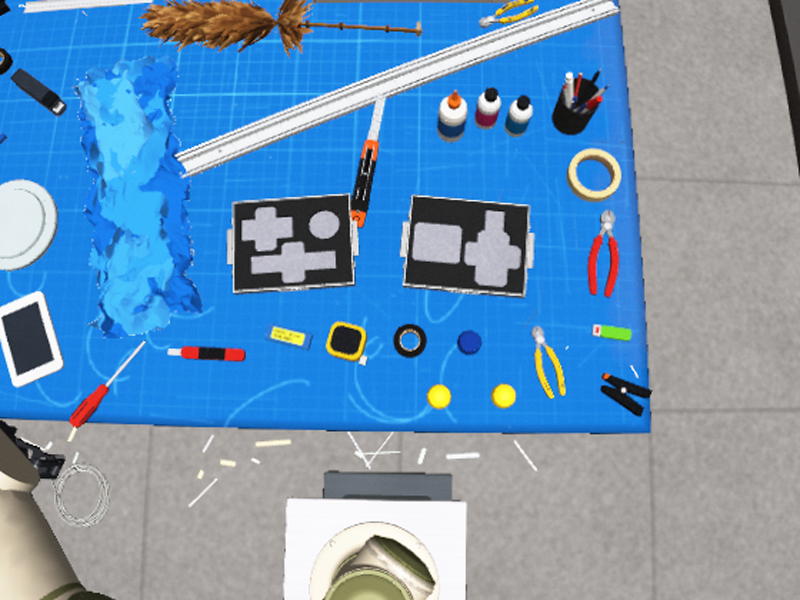

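View pics/side0.png

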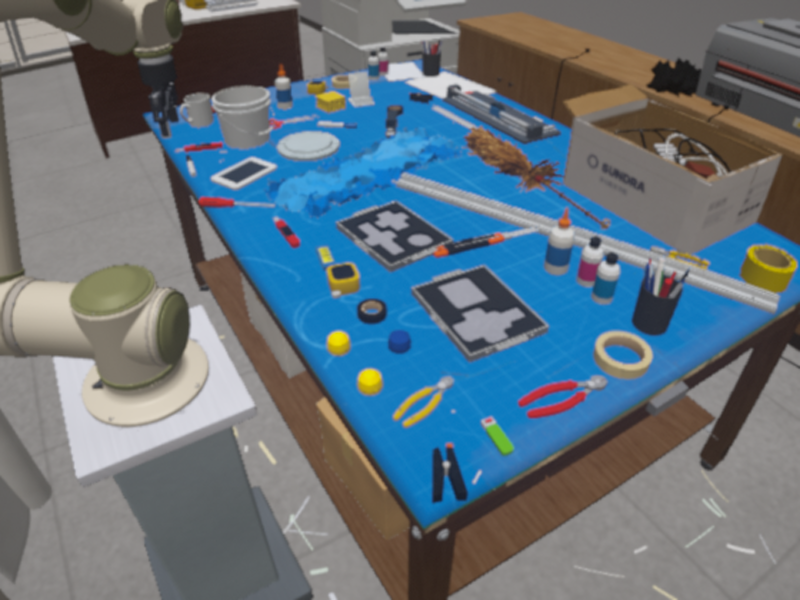

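The top picture shows the wrap tray at (293,243), banner tray at (467,245) and the cutter at (205,353). The blade case is at (290,335), the tape at (346,341, hook lower right), the blue magnet at (470,342) and the side cutters at (548,362). The yellow domes are look-alikes. Next I fit the trays and objects.

```bash
cat > fit.py <<'E'
from h import *
from scipy.optimize import minimize
C={'wrap':[('r',-38,0,36,161),('r',-38,0,80,44),('r',32,48.5,44,99),('r',32,51,88,42),('c',32,-61.5,58)],
   'banner':[('r',-20.5,-48.5,109,61),('r',0,-48.5,150,36),('r',-15,-48.5,48,105),('r',0,57,77,90)]}
def inside(P,q,S):
    c,s=np.cos(q[2]),np.sin(q[2]); d=(P-q[:2])*1000; x=c*d[...,0]+s*d[...,1]; y=-s*d[...,0]+c*d[...,1]
    v=np.full(x.shape,-1e3)
    for k in S:
        v=np.maximum(v, k[3]/2-np.hypot(x-k[1],y-k[2]) if k[0]=='c' else np.minimum(k[3]/2-abs(x-k[1]),k[4]/2-abs(y-k[2])))
    return v
def tray(n,S,q0,im,cam='top'):
    o,_=ray(cam,280,210); d=(cloud(cam,np.ones((420,560)))-o)
    p=lambda z:(o+d*((z-o[2])/d[...,2])[...,None])[...,:2]
    P8,P16=p(.008),p(.016)
    sel=(abs(P16[...,0]-q0[0])<.115)&(abs(P16[...,1]-q0[1])<.135)
    g=cv2.GaussianBlur(im,(0,0),.6).min(-1).astype(float)[sel]
    cs,sn=np.cos(q0[2]),np.sin(q0[2])
    def cost(q):
        d=(P16[sel]-q[:2])*1000;c,s=np.cos(q[2]),np.sin(q[2])
        w=(abs(c*d[:,0]+s*d[:,1])<84)&(abs(-s*d[:,0]+c*d[:,1])<108)
        v=np.minimum(inside(P8[sel],q,S),inside(P16[sel],q,S)); m=1/(1+np.exp(-v/.8))
        return -np.corrcoef(m[w],g[w])[0,1]
    best=min((minimize(cost,[q0[0]+a,q0[1]+b,q0[2]],method='Nelder-Mead',options=dict(initial_simplex=np.array([q0[0]+a,q0[1]+b,q0[2]])+np.array([[0,0,0],[.006,0,0],[0,.006,0],[0,0,.05]]),xatol=1e-5,fatol=1e-6)) for a in(-.006,.006) for b in (-.006,.006)),key=lambda r:r.fun)
    return best.x,best.fun
E
python3 - <<'E'
from fit import *
z=np.load('top0.npz'); im,D=z['im'],z['D']
for n,q in(('wrap',(.616,.169,.08)),('banner',(.618,-.161,-.075))):
    for t in(q[2],-q[2]):
        x,f=tray(n,C[n],(q[0],q[1],t),im); print(n,x.round(4),np.degrees(x[2]).round(2),f)
P=cloud('top',D)
cams.get_image('top')
for t,h,(x,y) in [('small_cutter',.014,(.405,.318)),('blade_case',.014,(.438,.168)),('magnet',.036,(.431,-.163)),('side_cutters',.013,(.396,-.306)),('tape_measure',.037,(.425,.056)),('tape_roll',.019,(.43,-.05))]:
    m=np.hypot(P[...,0]-x,P[...,1]-y)<.09
    if t!='small_cutter' and t!='side_cutters': m&=np.hypot(P[...,0]-x,P[...,1]-y)<.055
    for fr in(.3,.6):
        Q=P[m&(P[...,2]>h*fr)][:,:2].astype(np.float32); r=cv2.minAreaRect(Q); print(t,fr,np.round(r[0],4),np.round(r[1],3),round(r[2],1))
    for r in cams.mark_of('top',t)[:3]:
        u,v=np.array(r['location'])*[560,420]; print('   mark',round(r['p'],2),at('top',u,v,0).round(4)[:2])
cv2.imwrite('pics/c.png',cv2.resize(im[215:290,100:420,::-1],None,fx=2.5,fy=2.5,interpolation=cv2.INTER_CUBIC))
E
```

```text
wrap [0.6176 0.1688 0.0849] 4.86 -0.993173182192301
wrap [0.6176 0.1689 0.0849] 4.86 -0.9931976892042409
banner [ 0.6177 -0.1611 -0.0766] -4.39 -0.9895648706159088
banner [ 0.6177 -0.1611 -0.0766] -4.39 -0.9895650213202728
small_cutter 0.3 [0.4139 0.3149] [0.166 0.128] 44.2
small_cutter 0.6 [0.4317 0.3082] [0.136 0.099] 72.8
   mark 0.79 [0.4061 0.3188]
   mark 0.5 [ 0.6149 -0.1627]
blade_case 0.3 [0.4238 0.1743] [0.103 0.06 ] 77.0
blade_case 0.6 [0.4375 0.1668] [0.083 0.03 ] 77.0
   mark 0.92 [0.4416 0.1665]
magnet 0.3 [ 0.4322 -0.1634] [0.042 0.04 ] 28.8
magnet 0.6 [ 0.4324 -0.1648] [0.038 0.037] 41.3
   mark 0.57 [ 0.3372 -0.2232]
   mark 0.48 [ 0.4364 -0.168 ]
   mark 0.47 [ 0.3392 -0.1155]
side_cutters 0.3 [ 0.4003 -0.3008] [0.16  0.158] 87.2
side_cutters 0.6 [ 0.3804 -0.2984] [0.106 0.135] 60.2
   mark 0.57 [ 0.4017 -0.3108]
tape_measure 0.3 [0.4274 0.0537] [0.077 0.062] 75.2
tape_measure 0.6 [0.4287 0.0587] [0.066 0.062] 75.5
   mark 0.72 [0.4235 0.0562]
tape_roll 0.3 [ 0.4336 -0.056 ] [0.059 0.059] 73.1
tape_roll 0.6 [ 0.4341 -0.0559] [0.059 0.06 ] 1.1
   mark 0.86 [ 0.4402 -0.0535]
   mark 0.39 [ 0.4321 -0.1627]
```

View pics/c.png

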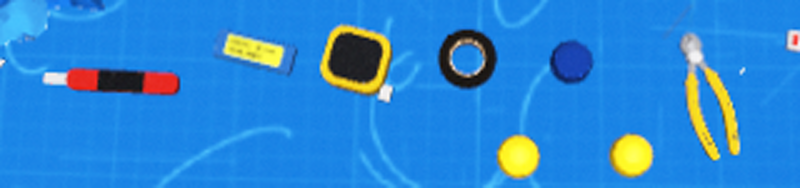

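```bash
cat > go.py <<'E'
from h import *
W=(.6176,.1688,4.86); B=(.6177,-.1611,-4.39)
def tf(q,x,y):
    a=np.radians(q[2]); return q[0]+x*np.cos(a)-y*np.sin(a), q[1]+x*np.sin(a)+y*np.cos(a)
def to(x,y,z,axis):
    "axis: deg direction of tool y (mod 180). turn first, then dp"
    o=observe(); R=np.array(o['tool_rot']); p=np.array(o['position'])
    best=None
    for k in(0,180):
        a=np.radians(axis+k); Y=np.array([np.cos(a),np.sin(a),0]); Z=np.array([0,0,-1.]); T=np.stack([np.cross(Y,Z),Y,Z],1)
        r=cv2.Rodrigues(R.T@T)[0].ravel()
        if best is None or abs(r[2])<abs(best[0][2]): best=(r,T)
    r,T=best
    print('t',round(o['time_s'],2),'p',p.round(4),'q6',np.round(o['q'][-1],1),'w',round(o['grip_width'],4))
    print('turn',r.round(3),'then dp cm',(T.T@(np.array([x,y,z])-p)*100).round(2))
E
python3 - <<'E'
from go import *
z=np.load('top0.npz'); im,D=z['im'],z['D']; 
o,_=ray('top',280,210); d=cloud('top',np.ones((420,560)))-o
def pl(z): return (o+d*((z-o[2])/d[...,2])[...,None])[...,:2]
h=cv2.cvtColor(im,cv2.COLOR_RGB2HSV).astype(int); blue=(abs(h[...,0]-105)<14)&(h[...,1]>110)
for n,(x,y),r,zz in[('cutter',(.405,.318),(.03,.08),.012),('pl',(.396,-.306),(.08,.035),.011)]:
    P=pl(zz); m=~blue&(abs(P[...,0]-x)<r[0])&(abs(P[...,1]-y)<r[1])
    nn,l,s,c=cv2.connectedComponentsWithStats(m.astype(np.uint8)); k=1+s[1:,4].argmax()
    Q=P[l==k]; R=cv2.minAreaRect(Q.astype(np.float32)); e=np.linalg.eigh(np.cov(Q.T))[1][:,1]
    print(n,len(Q),np.round(R[0],4),np.round(R[1],3),round(R[2],1),'pca',np.degrees(np.arctan2(e[1],e[0])).round(1),Q.mean(0).round(4))
ob=observe(); print(np.round(ob['tool_rot'],3),ob['q'])
to(.406,.3185,.12,-2.5)
E
```

```text
cutter 423 [0.4042 0.3181] [0.146 0.024] 88.9 pca 88.4 [0.4037 0.3121]
pl 469 [ 0.4007 -0.3063] [0.134 0.047] 13.1 pca -163.5 [ 0.3955 -0.3067]
[[-0.912  0.41  -0.   ]
 [ 0.41   0.912  0.   ]
 [ 0.     0.    -1.   ]] [ 5.34396370e+01  2.18085845e+01  7.43344486e+01  1.57649144e-03
  8.38553657e+01 -1.23352964e+01]
t 0.95 p [0.2257 0.5016 0.2313] q6 -12.3 w 0.0854
turn [ 0.    -0.     1.192] then dp cm [-17.5   18.81  11.13]
```

Request:
move_arm(jaw=[4,4,4,4,4,4,4,4,4,4,4,4], dp=[[0,0,1],[0,0,1],[0,0,1],[0,0,1],[0,0,1],[0,0,1],[0,0,1],[0,0,1],[0,0,1],[0,0,1],[0,0,0],[0,0,0]], turn=[[0,0,0.119],[0,0,0.119],[0,0,0.119],[0,0,0.119],[0,0,0.119],[0,0,0.119],[0,0,0.119],[0,0,0.119],[0,0,0.119],[0,0,0.119],[0,0,0],[0,0,0]], force=40)

```text
time_s: 1.95
position: [0.2256, 0.5015, 0.1312]
tool_rot: [[0.038, 0.999, -0.0], [0.999, -0.038, -0.001], [-0.001, -0.0, -1.0]]
ft_force: [-0.1, 1.5, -0.1]
grip_width: 0.04
gripper_force: 0.0
```

```bash
python3 -c "
from go import *
to(.4045,.318,.06,-1.3)"
```

```text
t 1.95 p [0.2256 0.5015 0.1312] q6 55.6 w 0.04
turn [-0.     0.001 -0.016] then dp cm [-17.94  18.3    7.12]
```

Request:
move_arm(jaw=[4,4,4,4,4,4,4,4,4,4,4,4], dp=[[-2.24,2.29,0],[-2.24,2.29,0],[-2.24,2.29,0],[-2.24,2.29,0.5],[-2.24,2.29,1],[-2.24,2.29,1],[-2.24,2.29,1],[-2.26,2.27,1],[0,0,2],[0,0,2.0],[0,0,1.5],[0,0,0]], turn=[[0,0,-0.016],[0,0,0],[0,0,0],[0,0,0],[0,0,0],[0,0,0],[0,0,0],[0,0,0],[0,0,0],[0,0,0],[0,0,0],[0,0,0]])

```text
time_s: 2.95
position: [0.403, 0.3165, 0.0297]
tool_rot: [[0.023, 1.0, -0.003], [1.0, -0.023, -0.001], [-0.001, -0.003, -1.0]]
ft_force: [-1.4, -0.5, 0.9]
grip_width: 0.0403
gripper_force: 0.0
```

```bash
python3 - <<'E'
from go import *
to(.4045,.318,.003,-1.3)
im,D=cams.get_image('top'); s,_=cams.get_image('side')
a=cv2.resize(im[190:290,90:210,::-1],(480,400)); b=cv2.resize(s[130:200,130:250,::-1],(320,187)); b=cv2.copyMakeBorder(b,0,213,0,0,0)
cv2.imwrite('pics/g1.png',np.hstack([a,b]))
E
```

```text
t 2.95 p [0.403  0.3165 0.0297] q6 26.2 w 0.0403
turn [-0.003  0.001 -0.   ] then dp cm [0.15 0.14 2.67]
```

View pics/g1.png

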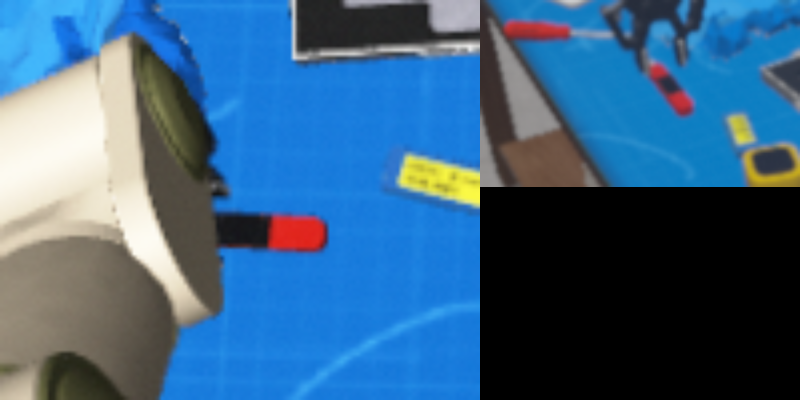

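The fingers straddle the cutter (side crop around (650,60)). I'll descend, grip and lift.

Request:
move_arm(jaw=[4,4,4,4,1.5,1.5,1.5,1.5,1.5,1.5,1.5,1.5], dp=[[0.15,0.14,1],[0,0,1],[0,0,0.67],[0,0,0],[0,0,0],[0,0,0],[0,0,0],[0,0,0],[0,0,0],[0,0,0],[0,0,0],[0,0,0]], turn=[[0,0,0],[0,0,0],[0,0,0],[0,0,0],[0,0,0],[0,0,0],[0,0,0],[0,0,0],[0,0,0],[0,0,0],[0,0,0],[0,0,0]])

```text
time_s: 4.05
position: [0.4051, 0.3186, 0.0048]
tool_rot: [[0.026, 1.0, 0.0], [1.0, -0.026, 0.0], [0.0, 0.0, -1.0]]
ft_force: [-0.8, -0.9, 1.0]
grip_width: 0.021
gripper_force: 39.6
```

```bash
python3 -c "
from go import *
x,y=tf(W,-.038,0)
to(x,y,.06,W[2])"
```

```text
t 4.05 p [0.4051 0.3186 0.0048] q6 26.5 w 0.021
turn [ 0.    -0.    -0.111] then dp cm [-16.73  16.11  -5.52]
```

Request:
move_arm(jaw=[1.5,1.5,1.5,1.5,1.5,1.5,1.5,1.5,1.5,1.5,1.5,1.5], dp=[[0,0,-2],[0,0,-3.5],[-2.09,2.01,0],[-2.09,2.01,0],[-2.09,2.01,0],[-2.09,2.01,0],[-2.09,2.01,0],[-2.09,2.01,0],[-2.09,2.01,0],[-2.09,2.01,0],[0,0,0],[0,0,0]], turn=[[0,0,0],[0,0,-0.111],[0,0,0],[0,0,0],[0,0,0],[0,0,0],[0,0,0],[0,0,0],[0,0,0],[0,0,0],[0,0,0],[0,0,0]])

```text
time_s: 5.05
position: [0.5799, 0.1646, 0.0591]
tool_rot: [[-0.083, 0.997, -0.0], [0.997, 0.083, 0.0], [0.0, -0.0, -1.0]]
ft_force: [-0.5, 0.6, -0.7]
grip_width: 0.0205
gripper_force: 39.4
```

```bash
python3 -c "
from go import *
x,y=tf(W,-.038,0)
to(x,y,.0138,W[2])
im,D=cams.get_image('side'); cv2.imwrite('pics/p1.png',cv2.resize(im[110:220,190:350,::-1],(800,550),interpolation=cv2.INTER_CUBIC))"
```

```text
t 5.05 p [0.5799 0.1646 0.0591] q6 -0.1 w 0.0205
turn [-0.    -0.    -0.002] then dp cm [ 0.1  -0.01  4.53]
```

View pics/p1.png

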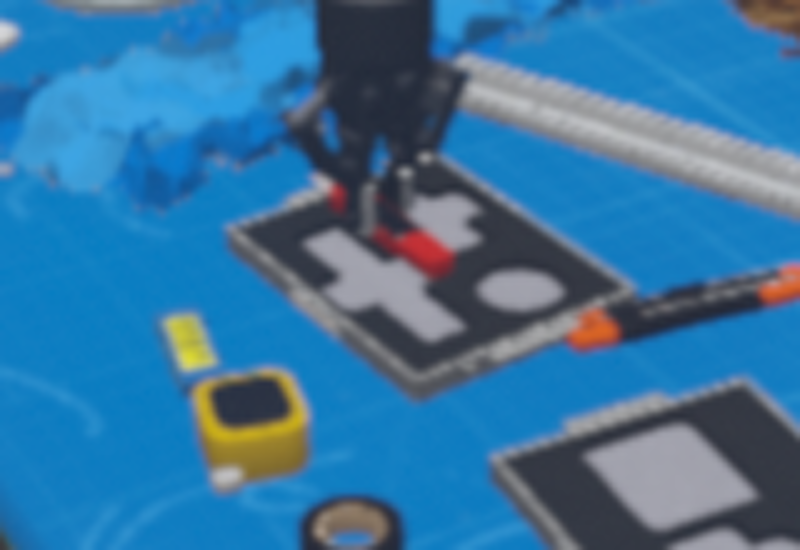

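The cutter is held level and aligned with the slot, above (400,230). I'll lower it and release.

Request:
move_arm(jaw=[1.5,1.5,1.5,1.5,1.5,4,4,4,4,4,4,4], dp=[[0.1,0,1.5],[0,0,1.5],[0,0,1],[0,0,0.5],[0,0,0],[0,0,0],[0,0,0],[0,0,-0.5],[0,0,-1.5],[0,0,-3],[0,0,-1],[0,0,0]], turn=[[0,0,0],[0,0,0],[0,0,0],[0,0,0],[0,0,0],[0,0,0],[0,0,0],[0,0,0],[0,0,0],[0,0,0],[0,0,0],[0,0,0]])

```text
time_s: 6.1
position: [0.5809, 0.1668, 0.078]
tool_rot: [[-0.085, 0.996, 0.006], [0.996, 0.085, 0.001], [0.0, 0.007, -1.0]]
ft_force: [-0.5, 0.4, -0.0]
grip_width: 0.0399
gripper_force: 0.0
```

```bash
python3 -c "
from go import *
x,y=tf((.4381,.1672,-13),0,.002)
to(x,y,.03,-13)"
```

```text
t 6.1 p [0.5809 0.1668 0.078 ] q6 -0.1 w 0.0399
turn [ 0.006 -0.001  0.312] then dp cm [ -2.97 -13.92   4.8 ]
```

Request:
move_arm(jaw=[4.6,4.6,4.6,4.6,4.6,4.6,4.6,4.6,4.6,4.6,4.6,4.6], dp=[[0,0,0],[0,0,0],[0,0,0],[-0.59,-2.78,0],[-0.59,-2.78,0],[-0.59,-2.78,0],[-0.6,-2.79,0],[-0.6,-2.79,1],[0,0,1.9],[0,0,1.9],[0,0,0],[0,0,0]], turn=[[0,0,0.104],[0,0,0.104],[0,0,0.104],[0,0,0],[0,0,0],[0,0,0],[0,0,0],[0,0,0],[0,0,0],[0,0,0],[0,0,0],[0,0,0]])

```text
time_s: 7.1
position: [0.4365, 0.1689, 0.026]
tool_rot: [[0.225, 0.974, -0.002], [0.974, -0.225, -0.0], [-0.001, -0.002, -1.0]]
ft_force: [-0.6, 0.2, 0.1]
grip_width: 0.046
gripper_force: 0.0
```

```bash
python3 -c "
from go import *
x,y=tf((.4381,.1672,-13),0,.002)
to(x,y,.004,-13)
im,D=cams.get_image('side'); cv2.imwrite('pics/p2.png',cv2.resize(im[110:230,180:340,::-1],(800,600),interpolation=cv2.INTER_CUBIC))"
```

```text
t 7.1 p [0.4365 0.1689 0.026 ] q6 19.6 w 0.046
turn [-0.002  0.001 -0.   ] then dp cm [0.07 0.19 2.2 ]
```

View pics/p2.png

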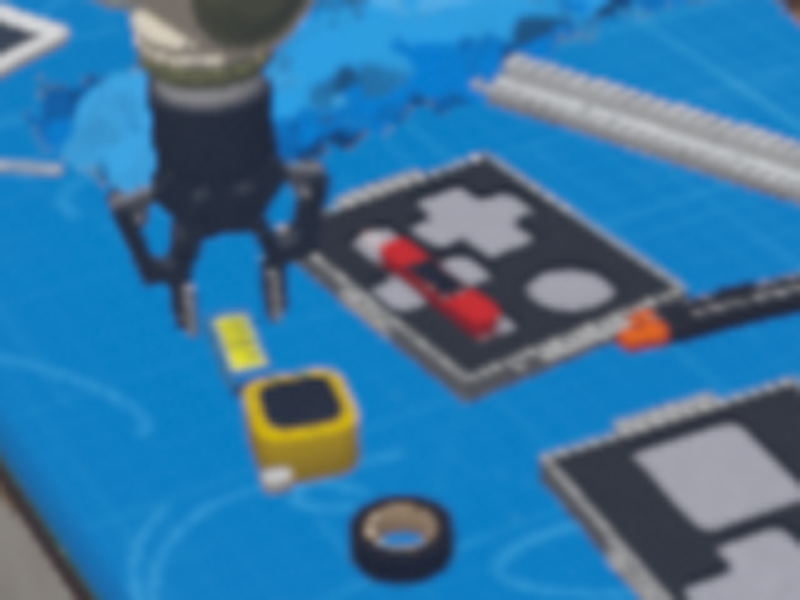

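The cutter lies in its slot at (440,285) and the open fingers are over the blade case. I'll grip it now.

Request:
move_arm(jaw=[4.6,4.6,4.6,4.6,2.3,2.3,2.3,2.3,2.3,2.3,2.3,2.3], dp=[[0,0.1,1],[0,0,1],[0,0,0.4],[0,0,0],[0,0,0],[0,0,0],[0,0,0],[0,0,0],[0,0,0],[0,0,0],[0,0,0],[0,0,0]], turn=[[0,0,0],[0,0,0],[0,0,0],[0,0,0],[0,0,0],[0,0,0],[0,0,0],[0,0,0],[0,0,0],[0,0,0],[0,0,0],[0,0,0]])

```text
time_s: 8.15
position: [0.4385, 0.1688, 0.0035]
tool_rot: [[0.225, 0.974, 0.002], [0.974, -0.225, 0.0], [0.001, 0.002, -1.0]]
ft_force: [-0.9, -0.0, 6.3]
grip_width: 0.0288
gripper_force: 40.3
```

```bash
python3 -c "
from go import *
x,y=tf(W,.032,.0505)
to(x,y,.06,W[2])"
```

```text
t 8.15 p [0.4385 0.1688 0.0035] q6 19.6 w 0.0288
turn [ 0.002 -0.    -0.312] then dp cm [ 3.53 21.05 -5.65]
```

Request:
move_arm(jaw=[2.3,2.3,2.3,2.3,2.3,2.3,2.3,2.3,2.3,2.3,2.3,2.3], dp=[[0,0,-1.6],[0,0,-2],[0,0,-2],[0.5,3,0],[0.5,3,0],[0.5,3,0],[0.5,3,0],[0.5,3,0],[0.5,3,0],[0.53,3.05,0],[0,0,0],[0,0,0]], turn=[[0,0,-0.104],[0,0,-0.104],[0,0,-0.104],[0,0,0],[0,0,0],[0,0,0],[0,0,0],[0,0,0],[0,0,0],[0,0,0],[0,0,0],[0,0,0]])

```text
time_s: 9.15
position: [0.6453, 0.2219, 0.058]
tool_rot: [[-0.085, 0.996, -0.0], [0.996, 0.085, -0.0], [-0.0, -0.0, -1.0]]
ft_force: [-0.5, -0.7, -0.7]
grip_width: 0.0286
gripper_force: 39.7
```

```bash
python3 -c "
from go import *
x,y=tf(W,.032,.0505)
to(x,y,.0125,W[2])"
```

```text
t 9.15 p [0.6453 0.2219 0.058 ] q6 4.2 w 0.0286
turn [-0.  0.  0.] then dp cm [-0.01 -0.01  4.55]
```

Request:
move_arm(jaw=[2.3,2.3,2.3,2.3,2.3,4.4,4.4,4.4,4.4,4.4,4.4,4.4], dp=[[0,0,1.5],[0,0,1.5],[0,0,1],[0,0,0.5],[0,0,0],[0,0,0],[0,0,0],[0,0,-0.5],[0,0,-1.5],[0,0,-3],[0,0,-1],[0,0,0]], turn=[[0,0,0],[0,0,0],[0,0,0],[0,0,0],[0,0,0],[0,0,0],[0,0,0],[0,0,0],[0,0,0],[0,0,0],[0,0,0],[0,0,0]])

```text
time_s: 10.15
position: [0.6463, 0.2221, 0.0776]
tool_rot: [[-0.085, 0.996, 0.007], [0.996, 0.085, 0.001], [0.001, 0.007, -1.0]]
ft_force: [-0.6, 0.2, 0.1]
grip_width: 0.044
gripper_force: 0.0
```

```bash
python3 -c "
from go import *
to(.4323,-.164,.07,0)"
```

```text
t 10.15 p [0.6463 0.2221 0.0776] q6 4.2 w 0.044
turn [ 0.007 -0.001  0.085] then dp cm [-38.61 -21.4    0.76]
```

Request:
move_arm(jaw=[6,6,6,6,6,6,6,6,6,6,6,6], dp=[[0,0,0],[-3.86,-2.14,0],[-3.86,-2.14,0],[-3.86,-2.14,0],[-3.86,-2.14,0],[-3.86,-2.14,0],[-3.86,-2.14,0],[-3.86,-2.14,0],[-3.86,-2.14,0],[-3.86,-2.14,0],[-3.86,-2.14,0],[0,0,0]], turn=[[0,0,0.085],[0,0,0],[0,0,0],[0,0,0],[0,0,0],[0,0,0],[0,0,0],[0,0,0],[0,0,0],[0,0,0],[0,0,0],[0,0,0]])

```text
time_s: 11.15
position: [0.4399, -0.1476, 0.0731]
tool_rot: [[0.007, 1.0, -0.001], [1.0, -0.007, -0.001], [-0.001, -0.001, -1.0]]
ft_force: [0.4, -0.3, 0.3]
grip_width: 0.0597
gripper_force: 0.0
```

```bash
python3 - <<'E'
from fit import *
from go import *
to(.4323,-.164,.010,0)
im,D=cams.get_image('top'); print(tray('wrap',C['wrap'],(.6176,.1688,.0849),im)[0] is None)
cv2.imwrite('pics/p3.png',np.hstack([cv2.resize(im[130:210,150:260,::-1],(440,320),interpolation=cv2.INTER_CUBIC),cv2.resize(cams.get_image('side')[0][170:290,220:340,::-1],(320,320))]))
E
```

```text
t 11.15 p [ 0.4399 -0.1476  0.0731] q6 -32.8 w 0.0597
turn [-0.001  0.001 -0.007] then dp cm [-1.64 -0.76  6.31]
False
```

View pics/p3.png

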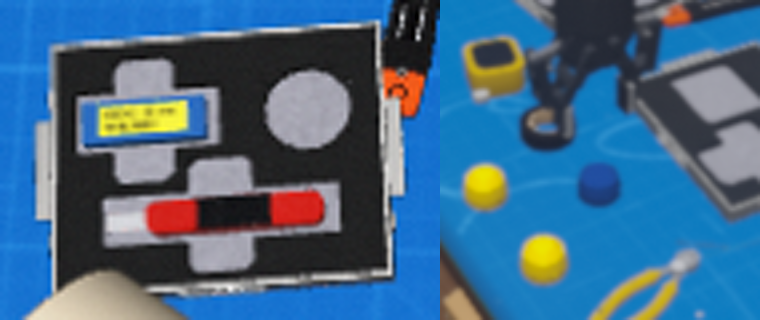

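The cutter and the case sit in their cut-outs. The arm still lags the last move, so I'll let it settle and then re-read.

Request:
move_arm(jaw=[6,6,6], dp=[[0,0,1],[0,0,0],[0,0,0]], turn=[[0,0,0],[0,0,0],[0,0,0]])

```text
time_s: 11.5
position: [0.4428, -0.1413, 0.0632]
tool_rot: [[-0.002, 1.0, -0.001], [1.0, 0.002, 0.001], [0.001, -0.001, -1.0]]
ft_force: [-0.3, 0.3, 0.5]
grip_width: 0.0601
gripper_force: 0.0
```

```bash
python3 -c "
from go import *
to(.4323,-.164,.010,0)"
```

```text
t 11.5 p [ 0.4428 -0.1413  0.0632] q6 -32.5 w 0.0601
turn [-0.001 -0.001  0.002] then dp cm [-2.27 -1.05  5.32]
```

Request:
move_arm(jaw=[6,6,6,6,6,6,3.5,3.5,3.5,3.5,3.5,3.5], dp=[[-2.27,-1.05,0],[0,0,1],[0,0,2],[0,0,1.6],[0,0,0.6],[0,0,0],[0,0,0],[0,0,0],[0,0,0],[0,0,0],[0,0,0],[0,0,0]], turn=[[0,0,0],[0,0,0],[0,0,0],[0,0,0],[0,0,0],[0,0,0],[0,0,0],[0,0,0],[0,0,0],[0,0,0],[0,0,0],[0,0,0]])

```text
time_s: 12.5
position: [0.433, -0.1653, 0.0127]
tool_rot: [[0.0, 1.0, 0.002], [1.0, -0.0, -0.001], [-0.001, 0.002, -1.0]]
ft_force: [1.5, 2.8, 7.8]
grip_width: 0.0385
gripper_force: 39.9
```

```bash
python3 -c "
from go import *
x,y=tf(W,.032,-.0615)
to(x,y,.07,W[2])"
```

```text
t 12.5 p [ 0.433  -0.1653  0.0127] q6 -35.6 w 0.0385
turn [ 0.002  0.001 -0.085] then dp cm [25.58 24.43 -5.73]
```

The grip is high on the dome, so I'll regrip about 6 mm lower.

Request:
move_arm(jaw=[6,6,6,6,3.5,3.5,3.5,3.5,3.5,3.5,3.5,3.5], dp=[[0,0,0],[0,0,0],[0,0.0,0.3],[0,0,0.3],[0,0,0],[0,0,0],[0,0,0],[0,0,0],[0,0,0],[0,0,0],[0,0,0],[0,0,0]], turn=[[0,0,0],[0,0,0],[0,0,0],[0,0,0],[0,0,0],[0,0,0],[0,0,0],[0,0,0],[0,0,0],[0,0,0],[0,0,0],[0,0,0]])

```text
time_s: 13.5
position: [0.4321, -0.1652, 0.0056]
tool_rot: [[-0.0, 1.0, -0.0], [1.0, 0.0, 0.0], [0.0, -0.0, -1.0]]
ft_force: [-2.6, 0.8, 3.3]
grip_width: 0.04
gripper_force: 40.1
```

Request:
move_arm(jaw=[3.5,3.5,3.5,3.5,3.5,3.5,3.5], dp=[[0,0,-0.5],[0,0,-1],[0,0,-1.5],[0,0,-1.5],[0,0,-1.5],[0,0,0],[0,0,0]], turn=[[0,0,0],[0,0,0],[0,0,0],[0,0,0],[0,0,0],[0,0,0],[0,0,0]])

```text
time_s: 14.08
position: [0.4326, -0.1655, 0.0659]
tool_rot: [[0.0, 1.0, 0.002], [1.0, -0.0, -0.001], [-0.001, 0.002, -1.0]]
ft_force: [0.3, 0.0, -1.2]
grip_width: 0.0403
gripper_force: 40.4
```

```bash
python3 -c "
from go import *
x,y=tf(W,.032,-.0615)
to(x,y,.065,W[2])
cv2.imwrite('pics/p4.png',cv2.resize(cams.get_image('side')[0][160:260,210:350,::-1],(700,500),interpolation=cv2.INTER_CUBIC))"
```

```text
t 14.08 p [ 0.4326 -0.1655  0.0659] q6 -35.6 w 0.0403
turn [ 0.002  0.001 -0.085] then dp cm [25.59 24.47  0.09]
```

View pics/p4.png

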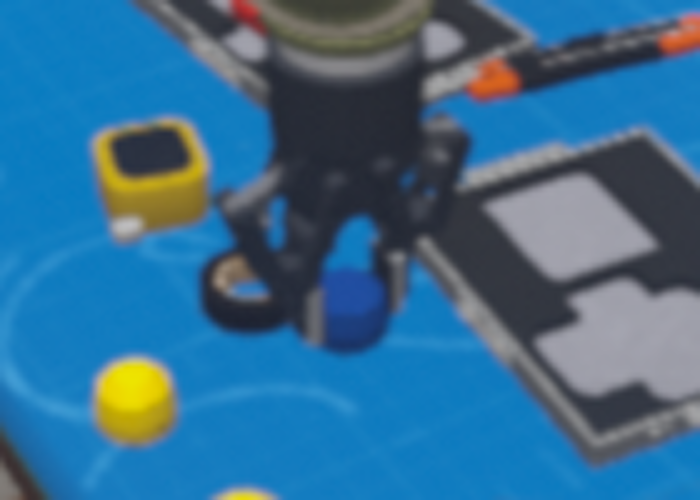

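The magnet is held upright and clear of the table at (352,310). I'll carry it to the tray.

Request:
move_arm(jaw=[3.5,3.5,3.5,3.5,3.5,3.5,3.5,3.5,3.5,3.5,3.5,3.5], dp=[[0,0,-0.5],[2.84,2.72,0],[2.84,2.72,0],[2.84,2.72,0],[2.84,2.72,0],[2.84,2.72,0],[2.84,2.72,0],[2.84,2.72,0],[2.84,2.72,0],[2.84,2.72,0],[0,0,0],[0,0,0]], turn=[[0,0,-0.085],[0,0,0],[0,0,0],[0,0,0],[0,0,0],[0,0,0],[0,0,0],[0,0,0],[0,0,0],[0,0,0],[0,0,0],[0,0,0]])

```text
time_s: 15.13
position: [0.6543, 0.1118, 0.0683]
tool_rot: [[-0.088, 0.996, -0.002], [0.996, 0.088, -0.0], [0.0, -0.002, -1.0]]
ft_force: [-0.3, -0.7, -0.3]
grip_width: 0.0405
gripper_force: 40.5
```

```bash
python3 -c "
from go import *
x,y=tf(W,.032,-.0615)
to(x,y,.015,W[2])"
```

```text
t 15.13 p [0.6543 0.1118 0.0683] q6 -5.5 w 0.0405
turn [-0.002 -0.     0.003] then dp cm [-0.16  0.03  5.33]
```

Request:
move_arm(jaw=[3.5,3.5,3.5,3.5,3.5,3.5], dp=[[-0.25,0,1.5],[0,0,2],[0,0,1],[0,0,0.5],[0,0,0.2],[0,0,0]], turn=[[0,0,0],[0,0,0],[0,0,0],[0,0,0],[0,0,0],[0,0,0]])

```text
time_s: 15.63
position: [0.6545, 0.1073, 0.0186]
tool_rot: [[-0.084, 0.996, -0.0], [0.996, 0.084, -0.0], [-0.0, -0.0, -1.0]]
ft_force: [-0.0, 0.7, -0.7]
grip_width: 0.04
gripper_force: 40.5
```

Request:
move_arm(jaw=[5.5,5.5,5.5,5.5,5.5,5.5,5.5,5.5,5.5], dp=[[0,0,0],[0,0,0],[0,0,0],[0,0,-0.5],[0,0,-1.5],[0,0,-3],[0,0,-2],[0,0,0],[0,0,0]], turn=[[0,0,0],[0,0,0],[0,0,0],[0,0,0],[0,0,0],[0,0,0],[0,0,0],[0,0,0],[0,0,0]])

```text
time_s: 16.38
position: [0.6551, 0.1077, 0.0902]
tool_rot: [[-0.085, 0.996, 0.003], [0.996, 0.085, -0.0], [-0.0, 0.003, -1.0]]
ft_force: [-0.6, 1.1, 0.4]
grip_width: 0.0553
gripper_force: 0.0
```

```bash
python3 -c "
from go import *
x,y=tf((.4274,.0539,-14.7),0,.005)
to(x,y,.07,-14.7)"
```

```text
t 16.38 p [0.6551 0.1077 0.0902] q6 -5.7 w 0.0553
turn [ 0.003 -0.     0.342] then dp cm [-10.49 -20.66   2.02]
```

Request:
move_arm(jaw=[7.8,7.8,7.8,7.8,7.8,7.8,7.8,7.8,7.8,7.8,7.8,7.8], dp=[[0,0,0],[0,0,0],[0,0,0],[-1.5,-2.95,0],[-1.5,-2.95,0],[-1.5,-2.95,0],[-1.5,-2.95,0],[-1.5,-2.95,0],[-1.5,-2.95,0],[-1.5,-2.95,0],[0,0,2],[0,0,0]], turn=[[0,0,0.114],[0,0,0.114],[0,0,0.114],[0,0,0],[0,0,0],[0,0,0],[0,0,0],[0,0,0],[0,0,0],[0,0,0],[0,0,0],[0,0,0]])

```text
time_s: 17.38
position: [0.4255, 0.0587, 0.0667]
tool_rot: [[0.255, 0.967, -0.005], [0.967, -0.255, 0.001], [-0.001, -0.005, -1.0]]
ft_force: [-0.1, 1.2, 0.1]
grip_width: 0.0777
gripper_force: 0.0
```

```bash
python3 -c "
from go import *
x,y=tf((.4274,.0539,-14.7),0,.005)
to(x,y,.007,-14.7)
im=cams.get_image('top')[0]
cv2.imwrite('pics/p5.png',np.hstack([cv2.resize(im[130:210,150:260,::-1],(440,320),interpolation=cv2.INTER_CUBIC),cv2.resize(cams.get_image('side')[0][150:270,200:320,::-1],(320,320))]))"
```

```text
t 17.38 p [0.4255 0.0587 0.0667] q6 6.7 w 0.0777
turn [-0.005  0.001 -0.001] then dp cm [0.09 0.3  5.97]
```

View pics/p5.png

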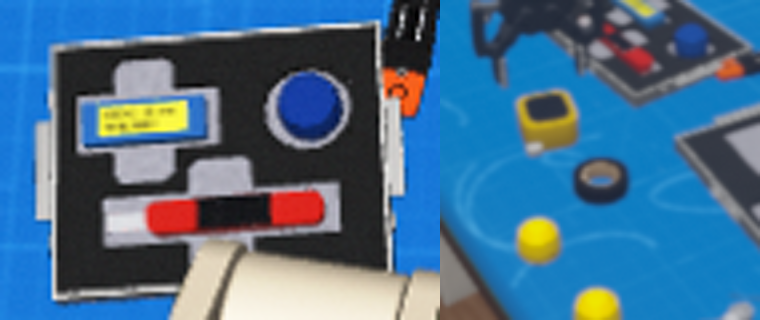

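The magnet sits in its round cut-out. I'll grip the tape measure.

Request:
move_arm(jaw=[7.8,7.8,7.8,7.8,7.8,5.5,5.5,5.5,5.5,5.5,5.5,5.5], dp=[[0,0.2,1],[0,0,2],[0,0,2],[0,0,0.9],[0,0,0],[0,0,0],[0,0,0],[0,0,0],[0,0,0],[0,0,0],[0,0,0],[0,0,0]], turn=[[0,0,0],[0,0,0],[0,0,0],[0,0,0],[0,0,0],[0,0,0],[0,0,0],[0,0,0],[0,0,0],[0,0,0],[0,0,0],[0,0,0]])

```text
time_s: 18.48
position: [0.4309, 0.0582, 0.0104]
tool_rot: [[0.254, 0.967, 0.002], [0.967, -0.254, -0.0], [0.0, 0.002, -1.0]]
ft_force: [0.9, 1.1, 6.5]
grip_width: 0.0603
gripper_force: 44.5
```

Request:
move_arm(jaw=[5.5,5.5,5.5,5.5,5.5,5.5,5.5,5.5], dp=[[0,0,-0.5],[0,0,-1],[0,0,-1.5],[0,0,-1.5],[0,0,-1.5],[0,0,-1],[0,0,0],[0,0,0]], turn=[[0,0,0],[0,0,0],[0,0,0],[0,0,0],[0,0,0],[0,0,0],[0,0,0],[0,0,0]], force=60)

```text
time_s: 19.15
position: [0.4301, 0.0581, 0.0798]
tool_rot: [[0.254, 0.967, 0.001], [0.967, -0.254, -0.0], [-0.0, 0.001, -1.0]]
ft_force: [0.1, -0.4, -2.2]
grip_width: 0.0595
gripper_force: 66.7
```

```bash
python3 -c "
from go import *
x,y=tf(B,0,.062)
to(x,y,.075,B[2])"
```

```text
t 19.15 p [0.4301 0.0581 0.0798] q6 6.7 w 0.0595
turn [ 0.001  0.    -0.18 ] then dp cm [-14.22  20.38   0.48]
```

Request:
move_arm(jaw=[5.5,5.5,5.5,5.5,5.5,5.5,5.5,5.5,5.5,5.5,5.5,5.5], dp=[[0,0,0],[0,0,0],[-2.03,2.91,0],[-2.03,2.91,0],[-2.03,2.91,0],[-2.03,2.91,0],[-2.03,2.91,0],[-2.03,2.91,0],[-2.04,2.92,0],[0,0,0],[0,0,0],[0,0,0]], turn=[[0,0,-0.09],[0,0,-0.09],[0,0,0],[0,0,0],[0,0,0],[0,0,0],[0,0,0],[0,0,0],[0,0,0],[0,0,0],[0,0,0],[0,0,0]])

```text
time_s: 20.15
position: [0.6214, -0.0989, 0.0781]
tool_rot: [[0.077, 0.997, -0.003], [0.997, -0.077, 0.001], [0.001, -0.003, -1.0]]
ft_force: [-0.4, 0.8, -1.9]
grip_width: 0.0599
gripper_force: 66.8
```

```bash
python3 -c "
from go import *
x,y=tf(B,0,.062)
to(x,y,.019,B[2])
cv2.imwrite('pics/p6.png',cv2.resize(cams.get_image('side')[0][140:260,260:400,::-1],(700,600),interpolation=cv2.INTER_CUBIC))"
```

```text
t 20.15 p [ 0.6214 -0.0989  0.0781] q6 -15.4 w 0.0599
turn [-0.003 -0.001 -0.   ] then dp cm [-0.03  0.1   5.91]
```

View pics/p6.png

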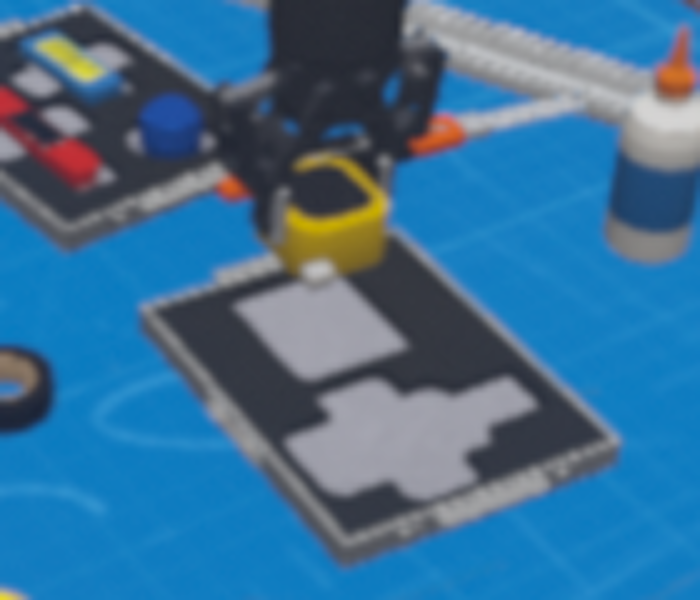

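The tape measure is held level over the banner tray, at (335,215) in the crop. I'll lower it.

Request:
move_arm(jaw=[5.5,5.5,5.5,5.5,5.5,5.5,5.5], dp=[[0,0.05,1.5],[0,0,2],[0,0,1.5],[0,0,0.5],[0,0,0.3],[0,0,0],[0,0,0]], turn=[[0,0,0],[0,0,0],[0,0,0],[0,0,0],[0,0,0],[0,0,0],[0,0,0]])

```text
time_s: 20.78
position: [0.6232, -0.0993, 0.0225]
tool_rot: [[0.077, 0.997, 0.001], [0.997, -0.077, -0.0], [-0.0, 0.001, -1.0]]
ft_force: [0.0, 0.2, -2.7]
grip_width: 0.0595
gripper_force: 66.7
```

Request:
move_arm(jaw=[7.8,7.8,7.8,7.8,7.8,7.8,7.8,7.8,7.8,7.8], dp=[[0,0,0],[0,0,0],[0,0,0],[0,0,0],[0,0,-0.5],[0,0,-1.5],[0,0,-3],[0,0,-2],[0,0,0],[0,0,0]], turn=[[0,0,0],[0,0,0],[0,0,0],[0,0,0],[0,0,0],[0,0,0],[0,0,0],[0,0,0],[0,0,0],[0,0,0]])

```text
time_s: 21.62
position: [0.6233, -0.0995, 0.093]
tool_rot: [[0.077, 0.997, 0.002], [0.997, -0.077, -0.001], [-0.001, 0.003, -1.0]]
ft_force: [-0.2, -0.3, -0.5]
grip_width: 0.0781
gripper_force: 0.0
```

```bash
python3 -c "
from go import *
x,y=tf((.4007,-.3063,13.1),-.015,0)
to(x,y,.07,103.1)"
```

```text
t 21.62 p [ 0.6233 -0.0995  0.093 ] q6 -15.4 w 0.0781
turn [ 3.000e-03 -1.000e-03  1.265e+00] then dp cm [-27.87  15.09   2.3 ]
```

Request:
move_arm(jaw=[6.2,6.2,6.2,6.2,6.2,6.2,6.2,6.2,6.2,6.2,6.2,6.2], dp=[[0,0,0],[0,0,0],[0,0,0],[0,0,0],[0,0,0],[0,0,0],[0,0,0],[0,0,0],[0,0,0],[0,0,0],[0,0,0],[0,0,0]], turn=[[0,0,0.115],[0,0,0.115],[0,0,0.115],[0,0,0.115],[0,0,0.115],[0,0,0.115],[0,0,0.115],[0,0,0.115],[0,0,0.115],[0,0,0.115],[0,0,0.115],[0,0,0]])

```text
time_s: 22.62
position: [0.6224, -0.0992, 0.0904]
tool_rot: [[0.975, 0.223, -0.002], [0.223, -0.975, 0.001], [-0.002, -0.001, -1.0]]
ft_force: [0.1, 0.0, -0.7]
grip_width: 0.0623
gripper_force: 0.0
```

Request:
move_arm(jaw=[6.2,6.2,6.2,6.2,6.2,6.2,6.2,6.2,6.2,6.2,6.2,6.2], dp=[[-3.48,1.88,0],[-3.48,1.88,0],[-3.48,1.88,0],[-3.48,1.88,0],[-3.48,1.88,0],[-3.48,1.88,0],[-3.48,1.88,0],[-3.48,1.88,1],[0,0,2],[0,0,1],[0,0,0],[0,0,0]], turn=[[0,0,0],[0,0,0],[0,0,0],[0,0,0],[0,0,0],[0,0,0],[0,0,0],[0,0,0],[0,0,0],[0,0,0],[0,0,0],[0,0,0]])

```text
time_s: 23.62
position: [0.3857, -0.3087, 0.0512]
tool_rot: [[0.973, 0.229, -0.001], [0.229, -0.973, 0.001], [-0.001, -0.002, -1.0]]
ft_force: [-0.4, -1.1, 1.2]
grip_width: 0.0622
gripper_force: 0.0
```

```bash
python3 -c "
from go import *
x,y=tf((.4007,-.3063,13.1),-.015,0)
to(x,y,.004,103.1)
im=cams.get_image('top')[0]
cv2.imwrite('pics/p7.png',np.hstack([cv2.resize(im[130:210,270:380,::-1],(440,320),interpolation=cv2.INTER_CUBIC),cv2.resize(cams.get_image('side')[0][210:330,240:360,::-1],(320,320))]))"
```

```text
t 23.62 p [ 0.3857 -0.3087  0.0512] q6 24.3 w 0.0622
turn [-0.002  0.001  0.002] then dp cm [0.02 0.1  4.72]
```

View pics/p7.png

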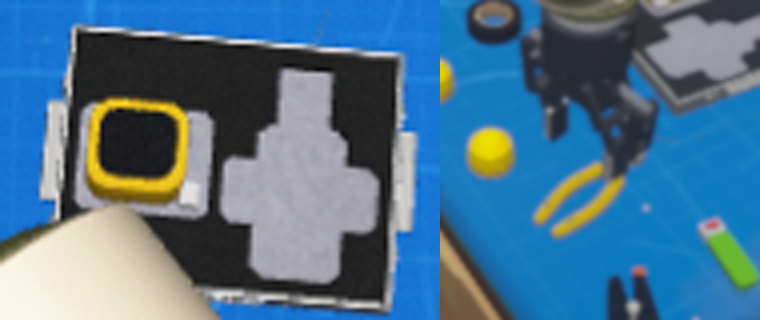

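The tape measure is in its cut-out, and the fingers are over the pliers' handles. I'll grip them now.

Request:
move_arm(jaw=[6.2,6.2,6.2,6.2,3.8,3.8,3.8,3.8,3.8,3.8,3.8,3.8], dp=[[0,0.05,1.5],[0,0,2],[0,0,1.3],[0,0,0],[0,0,0],[0,0,0],[0,0,0],[0,0,0],[0,0,0],[0,0,0],[0,0,0],[0,0,0]], turn=[[0,0,0],[0,0,0],[0,0,0],[0,0,0],[0,0,0],[0,0,0],[0,0,0],[0,0,0],[0,0,0],[0,0,0],[0,0,0],[0,0,0]], force=50)

```text
time_s: 24.72
position: [0.3865, -0.3097, 0.0049]
tool_rot: [[0.974, 0.227, 0.001], [0.227, -0.974, -0.001], [0.001, 0.002, -1.0]]
ft_force: [0.4, 2.0, 6.8]
grip_width: 0.0428
gripper_force: 51.0
```

```bash
python3 -c "
from go import *
x,y=tf(B,-.015,-.0485)
to(x,y,.075,B[2]+90)"
```

```text
t 24.72 p [ 0.3865 -0.3097  0.0049] q6 24.4 w 0.0428
turn [ 0.002 -0.001  0.306] then dp cm [ 20.41 -11.73  -7.01]
```

Request:
move_arm(jaw=[3.8,3.8,3.8,3.8,3.8,3.8,3.8,3.8,3.8,3.8,3.8,3.8], dp=[[0,0,-1],[0,0,-2],[0,0,-2],[0,0,-2],[3.4,-1.95,0],[3.4,-1.95,0],[3.4,-1.95,0],[3.4,-1.95,0],[3.4,-1.95,0],[3.4,-1.97,0],[0,0,0],[0,0,0]], turn=[[0,0,0],[0,0,0.102],[0,0,0.102],[0,0,0.102],[0,0,0],[0,0,0],[0,0,0],[0,0,0],[0,0,0],[0,0,0],[0,0,0],[0,0,0]])

```text
time_s: 25.72
position: [0.5996, -0.207, 0.0737]
tool_rot: [[0.997, -0.074, 0.0], [-0.074, -0.997, -0.0], [0.0, 0.0, -1.0]]
ft_force: [-1.0, 0.4, -1.4]
grip_width: 0.0424
gripper_force: 50.9
```

```bash
python3 -c "
from go import *
x,y=tf(B,-.015,-.0485)
to(x,y,.0135,B[2]+90)
im=cams.get_image('top')[0]
cv2.imwrite('pics/p8.png',np.hstack([cv2.resize(im[130:210,270:380,::-1],(440,320),interpolation=cv2.INTER_CUBIC),cv2.resize(cams.get_image('side')[0][170:290,280:400,::-1],(320,320))]))"
```

```text
t 25.72 p [ 0.5996 -0.207   0.0737] q6 64.5 w 0.0424
turn [ 0.    -0.     0.003] then dp cm [-0.05  0.13  6.02]
```

View pics/p8.png

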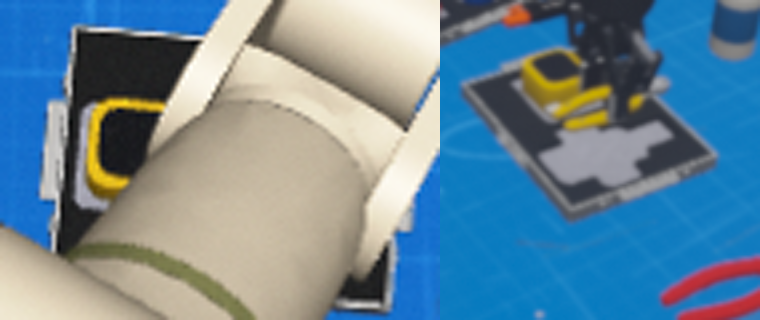

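The pliers are held level and aligned, jaws away from the robot. I'll lower and release them.

Request:
move_arm(jaw=[3.8,3.8,3.8,3.8,3.8,3.8,3.8], dp=[[-0.05,0.1,1.5],[0,0,2],[0,0,1.5],[0,0,0.7],[0,0,0.4],[0,0,0],[0,0,0]], turn=[[0,0,0],[0,0,0],[0,0,0],[0,0,0],[0,0,0],[0,0,0],[0,0,0]])

```text
time_s: 26.4
position: [0.5978, -0.21, 0.0136]
tool_rot: [[0.997, -0.078, 0.001], [-0.078, -0.997, -0.001], [0.001, 0.001, -1.0]]
ft_force: [0.7, -0.8, -2.0]
grip_width: 0.0428
gripper_force: 50.9
```

Request:
move_arm(jaw=[5.6,5.6,5.6,5.6,5.6,5.6,5.6,5.6,5.6,5.6], dp=[[0,0,0],[0,0,0],[0,0,0],[0,0,0],[0,0,-0.5],[0,0,-1.5],[0,0,-3],[0,0,-3],[0,0,-3],[0,0,-3]], turn=[[0,0,0],[0,0,0],[0,0,0],[0,0,0],[0,0,0],[0,0,0],[0,0,0],[0,0,0],[0,0,0],[0,0,0]])

```text
time_s: 27.23
position: [0.5977, -0.2092, 0.1546]
tool_rot: [[0.997, -0.077, 0.0], [-0.077, -0.997, -0.0], [0.0, 0.0, -1.0]]
ft_force: [-0.4, -0.2, -0.1]
grip_width: 0.0562
gripper_force: 0.0
```

Request:
move_arm(jaw=[5.6,5.6,5.6,5.6,5.6,5.6,5.6,5.6,5.6,5.6,5.6,5.6], dp=[[-3,0,-1],[-3,0,-1],[-3,0,-1],[-3,3,0],[-2,3,0],[-1,3,0],[-1,3,0],[-1,3,0],[-1,3,0],[-1,3,0],[0,0,0],[0,0,0]], turn=[[0,0,0],[0,0,0],[0,0,0],[0,0,0],[0,0,0],[0,0,0],[0,0,0],[0,0,0],[0,0,0],[0,0,0],[0,0,0],[0,0,0]])

```text
time_s: 28.23
position: [0.3921, -0.4045, 0.1827]
tool_rot: [[0.997, -0.079, 0.0], [-0.079, -0.997, 0.0], [0.0, -0.0, -1.0]]
ft_force: [-0.0, 0.5, 0.1]
grip_width: 0.0564
gripper_force: 0.0
```

```bash
python3 - <<'E'
from go import *
im,D=cams.get_image('top'); P=cloud('top',D)
a=cv2.resize(im[130:300,150:420,::-1],(800,504),interpolation=cv2.INTER_CUBIC); cv2.imwrite('pics/p9.png',a)
def loc(q,p):
    a=np.radians(q[2]); d=(np.asarray(p)-q[:2])*1000; return np.round([d[...,0]*np.cos(a)+d[...,1]*np.sin(a),-d[...,0]*np.sin(a)+d[...,1]*np.cos(a)],1)
for n,q,z0,z1 in(('small_cutter',W,.008,.020),('blade_case',W,.008,.020),('magnet',W,.008,.03),('side_cutters',B,.008,.018),('tape_measure',B,.008,.035)):
    for r in cams.outline_of('top',n)[:3]:
        Q=P[r['mask']]; c=cv2.minAreaRect(Q[Q[:,2]>z1-.004][:,:2].astype(np.float32)) if (Q[:,2]>z1-.004).sum()>9 else None
        if c and r['p']>.3: print(n,round(r['p'],2),loc(q,c[0]),np.round(c[1],3),round(c[2]-q[2],1),'top z',np.percentile(Q[:,2],[5,50,90]).round(4))
E
```

```text
small_cutter 0.74 [-39.7   3.8] [0.024 0.141] 0.2 top z [0.0069 0.02   0.0241]
blade_case 0.83 [29.8 50.7] [0.032 0.084] -0.4 top z [0.0094 0.0199 0.0231]
magnet 0.62 [ 28.1 -63.1] [0.039 0.039] 61.6 top z [0.0111 0.0348 0.0422]
side_cutters 0.96 [-164.7   -9.7] [0.056 0.455] 74.5 top z [0.0142 0.0187 0.0223]
tape_measure 0.78 [-172.3   54.8] [0.064 0.406] 92.4 top z [0.0225 0.0435 0.047 ]
```

View pics/p9.png

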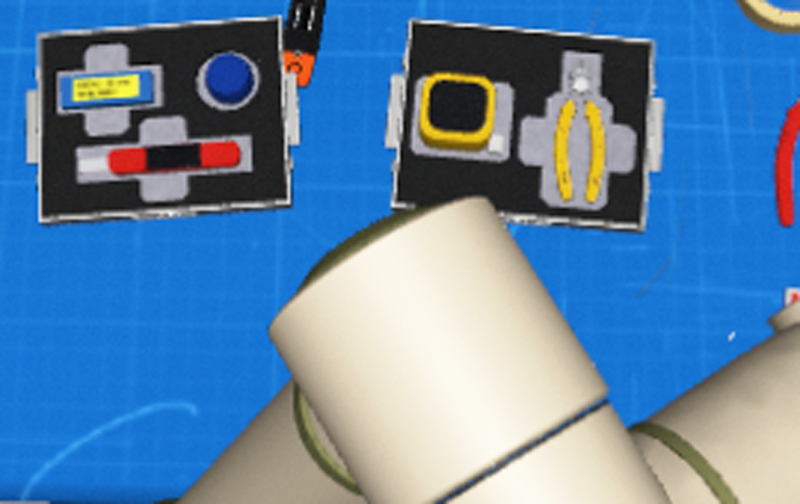

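All five look seated in their cut-outs. I'll make one height check of the tape and pliers, then hand in.

```bash
python3 - <<'E'
from go import *
im,D=cams.get_image('top'); P=cloud('top',D); P=P[D>0]
def L(q,P):
    a=np.radians(q[2]); d=P[:,:2]-q[:2]; return np.c_[d[:,0]*np.cos(a)+d[:,1]*np.sin(a),-d[:,0]*np.sin(a)+d[:,1]*np.cos(a),P[:,2]]*[1000]*1
for n,q,x0,x1,y0,y1,zt in(('cutter',W,-56,-20,-80,80,14),('case',W,10,54,0,98,16),('magnet',W,3,61,-90,-33,25),('tape',B,-38,38,12,102,30),('tapehook',B,-38,38,12,102,11),('pliers',B,-75,75,-79,-18,13)):
    Q=L(q,P); s=Q[(Q[:,0]>x0)&(Q[:,0]<x1)&(Q[:,1]>y0)&(Q[:,1]<y1)&(Q[:,2]>zt)]
    c=cv2.minAreaRect(s[:,:2].astype(np.float32)); pl=np.linalg.lstsq(np.c_[s[:,:2],np.ones(len(s))],s[:,2],rcond=None)[0]
    print(n,len(s),np.round(c[0],1),np.round(c[1],0),round(c[2],1),'slope',pl[:2].round(3),'z50/95',np.percentile(s[:,2],[50,95]).round(1))
E
```

```text
cutter 400 [-36.2   5.5] [ 32. 149.] 0.1 slope [-0.039 -0.008] z50/95 [20.9 25.1]
case 332 [34.3 52.8] [40. 90.] 0.2 slope [-0.002 -0.005] z50/95 [20.4 23.8]
magnet 180 [ 29.8 -63.6] [39. 39.] 70.5 slope [0.138 0.039] z50/95 [37.5 43.7]
tape 549 [-1.2 62.2] [64. 63.] 4.4 slope [0.021 0.012] z50/95 [43.7 47.7]
tapehook 655 [-0.4 57.2] [74. 89.] 0.0 slope [0.151 0.058] z50/95 [43.2 47.5]
pliers 532 [  0.8 -48.5] [ 61. 148.] 90.0 slope [-0.021 -0.007] z50/95 [17.5 22.1]
```

```bash
python3 -c "
from rig import ticket
print(ticket.close_job())"
```

```text
the job is handed in; nothing more can be done
None
```

The job is handed in: both kits are made up, each of the five items lying in its own cut-out by the final camera and height check; the roll, lighter and larger pliers were not touched, and the verdict was not shown.

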